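Put a coaster from the spring dispenser under the pepper mill

ROBOT

A 6-joint arm with a two-finger parallel gripper is mounted at the origin on a cart in front of the work surface, level with it; the furniture and walls round the work are solid. World frame = base frame: x ahead of the robot, y to its left, z up, the work surface at z = 0. Lengths are in mm, angles in rad, forces in N, time in s.
With the tool pointing down it reaches from about 275 to 850 mm from the base axis. Payload 5.2 kg.
Tool frame: the origin (TCP) lies at the centre of the arm's flange, where the gripper is bolted on; the fingertips stand 173 mm ahead of it and the grasp point (between the pads) lies 155 mm ahead of it; z points along the fingers, y is the line along which they close (so a half turn about z gives the same grasp; the last joint's range is limited). The gripper opens to 85 mm and grips with 20 to 120 N. Pads are 22 mm wide; open, the fingers measure 114 mm over their backs; the gripper's body (76 mm by 85 mm) begins 54 mm behind the grasp point. The pads swing forward as they close: fully open they stand 13 mm farther back than shut.
Start: joints at [0.984, 0.259, 1.535, -0, 1.348, -0.203], TCP at [205.925, 510.001, 404.71] pointing down, gripper open.
Joint ranges: [-3.14, 3.14], [-0.91, 2.08], [0.19, 2.58], [-1.22, 4.36], [0.22, 2.71], [-3.12, 3.12]. Speed limits (rad/s): [2.57, 2.57, 3.14, 3.14, 3.14, 3.14].

INTERFACE

Orientations are given as a rotation vector (axis times angle).
In Python, from cell import robot, eyes gives the robot as it stands.
- The arm moves only by the shell command python3 -m jog 'ROWS' [FORCE]. ROWS is JSON, a list of rows, each an object with "fingers": the finger opening in m, from 0 to 0.0854; "dp": the shift along the tool's x, y, z in m, a list of three; "rot": the turn, a rotation vector about the tool's x, y, z in degrees, a list of three. In form: [{"fingers": fingers, "dp": [tx, ty, tz], "rot": [wx, wy, wz]}, ...]. A call has exactly 10 rows; each row shifts and turns the commanded pose from where the row before left it, along the tool's axes as they then stand; what a row does not reach is not made up. A row lasts 1/12 s, in which the tool goes at most 41.7 mm and 7.16 degrees, less where a joint would pass 70% of its speed; a pose out of reach is approached as far as the arm can. A call is refused whole if a number of a shift passes 0.0417 or a number of a turn 7.16, either way. A call with a gripper value outside its range is refused whole. The fingers move at their own pace and stop on an object; FORCE is the grip in N (left out, the last holds). Time passes only in rows, so rows that do not move let the fingers close, or fill a call up. It gives the time, the measured TCP pose, the force, the opening and the grip force at its end, in the units of the state.
- robot.state(): the state, without advancing time (a new reading comes with each control period).
- eyes.snapshot(name): name is "scene" or "top" or "wrist"; returns the picture (384x512x3 uint8, red, green, blue); there is no depth.
- eyes.camera_info(name): a dict with "fx", "fy", "cx", "cy" (pixels), "R" (3x3) and "t" (3): a world point X has camera coordinates R X + t. Camera axes: x right, y down, z forward; pixel columns grow to the right and rows downward; lengths in mm; the calibration is good to about 2 mm. A picture is of the moment at which its call begins: read the wrist's pose just before it. camera_info takes no time and is no camera call; for the wrist camera it gives the pose at the moment of the call.
- robot.close_job(): hands the job in; it is judged then, once.
The state is a dict: "clock": time; "joints": joint angles; "qvel": joint speeds; "tau": joint torques, N m; "tool_pos": TCP position; "tool_rot": TCP orientation; "contact_force": force on the tool from outside, world axes, zero at the start; "moment": the same for the moment, N m; "gripper_width": finger opening in mm; "gripper_force": force on a finger pad.
Only numpy, scipy, OpenCV 4.12 (cv2) and the standard library are available. Lean on these libraries where they do the work, as an engineer would, in place of code of your own. Each camera call takes 0.05 s, during which the arm holds its last target. There are 200 camera calls.

TASK

The pepper mill drops crumbs, so give it a coaster: pull only the top coaster out of the spring-loaded dispenser by its tab, so that the next one springs up into its place, and lay it flat in the middle of the dark wooden board and let go. Then stand the pepper mill upright in the middle of the coaster's square and let go of it. Leave the other two coasters in the dispenser, and do not shift the tin or the lemon or tip the mill over on the way.

Things in the scene. Friction and masses are not known exactly. Their poses are not given: they have to be found in the camera images.
- dispenser: White dispenser fixed to the worktop, 98 x 101 mm on plan, 62 mm high. Origin on the worktop below the centre of the coasters' squares; z up, -x out of its open front. A spring platform presses three coasters up with about 3 N against two steel lips along its left and right top edges (58 to 62 mm high). Two front posts, 45 mm high, beside the tabs, hold back the lower coasters.
- dispenser_mouth (a point): Middle of the dispenser's open front, at the outer faces of the front posts (52 mm from the origin along -x), 58 mm high. The top coaster comes out only by sliding level along the dispenser's -x axis, against 3 to 6 N of friction; it is clear of lips and posts, and may be lifted, after 94 mm of travel. Then the spring lifts the other two by 10 mm.
- coaster_top: Top coaster: pale wood with a round cork inlay, 84 x 84 mm square, 10 mm thick, 50 g. Origin: centre of the square's underside; z up. A tab 26 mm wide (y) and 42 mm long sticks out from the middle of its -x edge. At the start its underside is 48 mm high, its top 58 mm, and the last 32 mm of the tab stand clear of the front posts.
- coaster_top_tab (a point): Grip point of the top coaster's tab: on its middle line at half thickness (5 mm below its top), 70 mm from the square's centre along the coaster's -x, 14 mm from the tab's end. The three tabs lie straight above one another: to take only this one, pinch its left and right edges from above with the fingertips at most 9 mm below its top.
- coaster_middle: The second coaster, the same in shape; underside at 38 mm height at the start, 48 mm once it has sprung up. Origin: centre of the square's underside.
- coaster_bottom: The third coaster, the same in shape; underside at 28 mm at the start, 38 mm once it has sprung up. Origin: centre of the square's underside.
- board: Dark wooden serving board fixed to the worktop, 160 mm (x) x 200 mm (y), 12 mm thick, flat top. Origin: centre of its underside; z up.
- pepper_mill: Turned wooden pepper mill, loose and upright, between dispenser and board or behind the board; 170 mm high, 130 to 250 g. Foot 58 mm across; round head 49 mm across from 123 to 159 mm height, to be gripped at about 140 mm; small steel knob on top. Origin: centre of its underside; z up along its axis.
- small_tin: Green food tin, 57 mm across, 72 mm high, standing loose behind the board or between dispenser and board; a bystander. Origin: centre of its underside.
- lemon: Yellow lemon, 76 x 56 x 55 mm, lying loose between board and dispenser, on the robot's side; a bystander. Origin: centre of its underside.
Not all that is in view belongs to the job. What is meant by the pepper_mill is not green or purple, and is the smaller of those in its own colour.

How it is judged (in metres and radians):
On the way, in this order (a step that is already met when the one before it is completed fails the run):
1. the top coaster is out of the dispenser and the next one has sprung up into its place (horizontal distance between coaster_top and dispenser above 0.084 m and z of coaster_middle in the frame of dispenser above 0.045 m), for 0.2 s.
2. the coaster lies flat in the middle of the board, let go (horizontal distance between coaster_top and board below 0.035 m and z of coaster_top in the frame of board below 0.016 m and angle between coaster_top's own z axis and vertical below 0.1 rad and contact force between the fingers and coaster_top below 0.1 N), for 0.2 s.
At the end, for the whole second after the job is handed in: The pulled coaster lies flat on the board, centres within 35 mm; the pepper mill stands upright (0.1 rad) and at rest on it, within 15 mm of its square's centre; the other two coasters are still in the dispenser (within 12 mm), sprung up, the next one at the top (horizontal distance between coaster_top and board below 0.035 m and z of coaster_top in the frame of board between 0.008 and 0.016 m and angle between each of coaster_top, pepper_mill's own z axis and vertical below 0.1 rad and horizontal distance between pepper_mill and coaster_top below 0.015 m and z of pepper_mill in the frame of coaster_top between 0.006 and 0.014 m and linear speed of pepper_mill below 0.02 m/s and horizontal distance between each of coaster_middle, coaster_bottom and dispenser below 0.012 m and z of coaster_middle in the frame of dispenser above 0.045 m and z of coaster_bottom in the frame of dispenser above 0.035 m); the robot touches nothing.
It fails at once if the pepper mill is tipped over (more than 0.6 rad) (angle between pepper_mill's own z axis and vertical above 0.6 rad).
It fails at once if the tin is shifted more than 30 mm (distance of small_tin from where it was at the start of the episode above 0.03 m).
It fails at once if the lemon is shifted more than 30 mm (distance of lemon from where it was at the start of the episode above 0.03 m).
It also fails if it takes over 62 s, if anything falls off the work surface, if the arm or the gripper's body presses on something with over 40 N, if the wrist force passes 120 N, or if a joint passes its speed limit or range.

## Working session

There is one attempt and no reset: what is moved stays moved. The work goes in short steps, Python scripts to look and compute and a shell command to move; the robot and the scene stay as the last step left them, time stands still between calls to the robot, and variables do not carry over. Pictures are saved under pics/ and viewed, at most 10 in all, crops included, and the job is handed in when it is done.

```bash
ls; mkdir -p pics
python3 - <<'E'
from cell import robot, eyes
import cv2,numpy as np
s=robot.state();print(s)
for n in ("scene","top"):
    im=eyes.snapshot(n);np.save(f'pics/{n}0.npy',im)
    cv2.imwrite(f'pics/{n}0.png',cv2.resize(im[:,:,::-1],(768,576),interpolation=cv2.INTER_CUBIC))
    print(eyes.camera_info(n))
E
```

```text
pics
{'clock': 0.0, 'joints': array([ 9.84213332e-01,  2.59347427e-01,  1.53608923e+00,  3.27240429e-06,
        1.34803693e+00, -2.02777734e-01]), 'qvel': array([ 0.00114421,  0.00064984,  0.00068037,  0.00130124, -0.00015086,
        0.00190584]), 'tau': array([-1.05580068e-03, -4.46026325e+01, -2.90573984e+01, -4.14936649e-04,
        1.14738126e-02,  4.36266788e-06]), 'tool_pos': array([205.78854777, 509.80933882, 403.86956198]), 'tool_rot': array([-5.99048753e-01, -3.08320861e+00,  2.72485771e-03]), 'contact_force': array([-0.14775042,  0.43422629, -0.41243084]), 'moment': array([-0.01340451, -0.06422262, -0.01901262]), 'gripper_force': 0.0, 'gripper_width': 85.704104273218}
{'fx': 379.58822312834866, 'fy': 379.58822312834866, 'cx': 250.03965993850449, 'cy': 187.18090904404525, 'R': array([[ 0.65333939, -0.7568775 , -0.01685501],
       [-0.47699472, -0.3942507 , -0.78552048],
       [ 0.58789768,  0.52125122, -0.61860608]]), 't': array([-197.02955249,  396.66191017,  539.88197557])}
{'fx': 355.496018487087, 'fy': 355.496018487087, 'cx': 256.5447241022447, 'cy': 184.54296749052716, 'R': array([[ 0.02106217, -0.99782937, -0.06239333],
       [-0.99094624, -0.01255858, -0.13367058],
       [ 0.13259686,  0.06464383, -0.98905978]]), 't': array([194.81819522, 544.63557692, 897.6373121 ])}
```

View pics/top0.png

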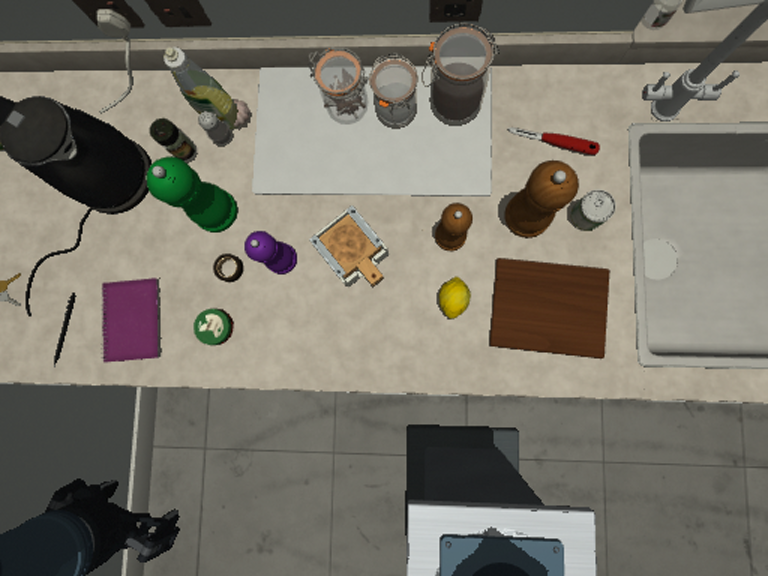

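View pics/scene0.png

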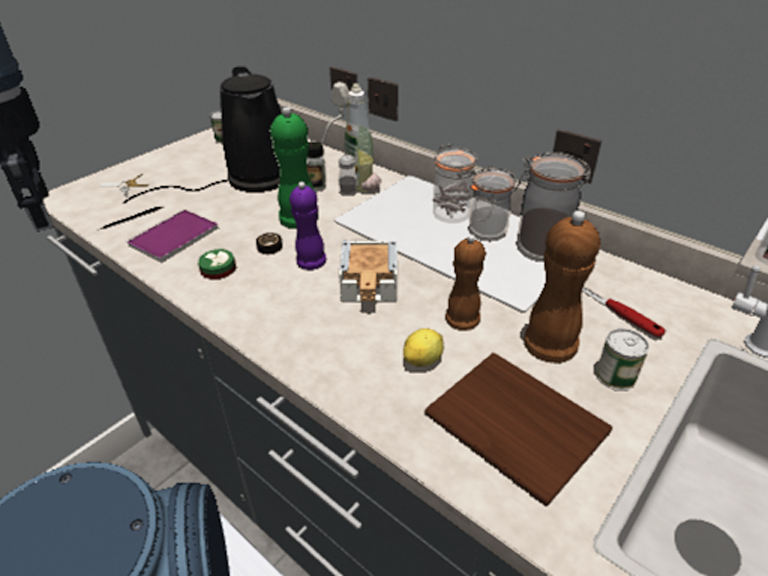

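Brown mills in the top view are a small one at (455,225) and a large one at (545,195). There is also a green one at (190,190) and a purple one at (270,250). The small brown one fits, being neither green nor purple and the smaller of its colour. The dispenser is at (350,245) with its tab at (373,273), the lemon at (454,297), the board at (550,308) and the tin at (597,207). I'll confirm with an enlarged crop.

Run:
```python
import cv2,numpy as np
im=np.load('pics/top0.npy')[:,:,::-1]
a=cv2.resize(im[130:200,200:270],None,fx=8,fy=8,interpolation=cv2.INTER_CUBIC)  # disp
b=cv2.resize(im[125:245,280:420],None,fx=4,fy=4,interpolation=cv2.INTER_CUBIC) 
b=np.vstack([cv2.resize(im[125:170,280:325],(240,240),interpolation=cv2.INTER_CUBIC),cv2.resize(im[175:220,280:325],(240,240),interpolation=cv2.INTER_CUBIC)])
b=np.vstack([b,np.zeros((80,240,3),np.uint8)])
cv2.imwrite('pics/crop1.png',np.hstack([a,b]))
```

```text
(no output)
```

View pics/crop1.png

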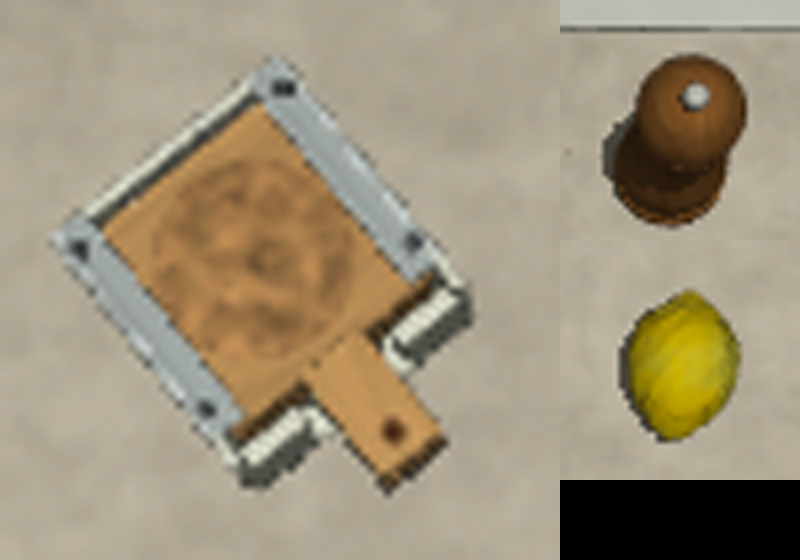

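The crop confirms the small brown mill, with its steel knob at crop (695,96). The top coaster's inlay centre is at crop (253,258) and its tab end at about (411,450).

```bash
cat > h.py <<'E'
import numpy as np
from cell import robot, eyes
def bp(cam,u,v,z):
    c=cam if isinstance(cam,dict) else eyes.camera_info(cam)
    R=np.array(c['R']);t=np.array(c['t'])
    d=R.T@np.array([(u-c['cx'])/c['fx'],(v-c['cy'])/c['fy'],1]);o=-R.T@t
    return o+d*(z-o[2])/d[2]
def pj(cam,X):
    c=cam if isinstance(cam,dict) else eyes.camera_info(cam)
    p=np.array(c['R'])@X+c['t'];return c['fx']*p[0]/p[2]+c['cx'],c['fy']*p[1]/p[2]+c['cy']
E
python3 - <<'E'
from h import *
A=lambda u,v,z:bp('top',200+(u+.5)/8-.5,130+(v+.5)/8-.5,z).round(1)
B=lambda u,v,z,r:bp('top',280+(u-560+.5)/5.333-.5,r+(v+.5)/5.333-.5,z).round(1)
S=lambda c,u,v,z:bp(c,u/1.5-.17,v/1.5-.17,z).round(1)
for n,p in dict(c=(253,258),hole=(394,430),end=(411,450),l0=(300,380),l1=(383,472),r0=(358,330),r1=(440,430),bl=(103,228),br=(262,103),fl=(235,428),fr=(435,275)).items(): print(n,A(*p,58))
print('knob',B(695,96,168,125),'head',B(692,108,141,125),'foot',B(669,170,6,125),'lemon',B(680,366,27,175-0) - 0)
print('scene mill',S('scene',468,243,168),S('scene',463,318,4))
bc=[S('top',*p,12) for p in ((497,259),(609,268),(604,357),(490,346))];print(bc,np.mean(bc,0))
bs=[S('scene',*p,12) for p in ((494,355),(610,429),(545,498),(427,411))];print(bs,np.mean(bs,0))
print('tin',S('top',597,204,72),'bigmill',S('top',558,171,240))
print('scene disp tab end',S('scene',368,290,58), 'scene tab root', S('scene',368,272,58))
E
```

```text
c [598.8 271.3  58. ]
hole [542.2 223.3  58. ]
end [535.7 217.6  58. ]
l0 [558.3 254.5  58. ]
l1 [528.4 226.5  58. ]
r0 [575.1 235.9  58. ]
r1 [542.4 208.2  58. ]
bl [608.5 321.6  58. ]
br [651.2 269.9  58. ]
fl [542.2 275.4  58. ]
fr [593.7 211.   58. ]
knob [623.5  86.1 168. ] head [624.9  85.5 141. ] foot [625.8  87.9   6. ] lemon [390.3  82.6  27. ]
scene mill [605.8  79.6 168. ] [624.8  85.8   4. ]
[array([580.9,   4.2,  12. ]), array([ 566.7, -192.7,   12. ]), array([ 409.8, -178.9,   12. ]), array([424.7,  17.5,  12. ])] [495.525 -87.475  12.   ]
[array([576.8,  -2.4,  12. ]), array([ 557.5, -193. ,   12. ]), array([ 410.8, -174.8,   12. ]), array([424.9,  11.7,  12. ])] [492.5   -89.625  12.   ]
tin [ 667.  -155.6   72. ] bigmill [667.5 -48.  240. ]
scene disp tab end [530.3 211.9  58. ] scene tab root [566.6 243.8  58. ]
```

```bash
R='{"fingers":0.085,"dp":[0,0,0],"rot":[0,0,6.92]}'
python3 -m jog '[{"fingers":0.085,"dp":[0,0,0],"rot":[0,0,6.92]},{"fingers":0.085,"dp":[0,0,0],"rot":[0,0,6.92]},{"fingers":0.085,"dp":[0,0,0],"rot":[0,0,6.92]},{"fingers":0.085,"dp":[0,0,0],"rot":[0,0,6.92]},{"fingers":0.085,"dp":[0,0,0],"rot":[0,0,6.92]},{"fingers":0.085,"dp":[0,0,0],"rot":[0,0,6.92]},{"fingers":0.085,"dp":[0,0,0],"rot":[0,0,6.92]},{"fingers":0.085,"dp":[0,0,0],"rot":[0,0,6.92]},{"fingers":0.085,"dp":[0,0,0],"rot":[0,0,6.92]},{"fingers":0.085,"dp":[0,0,0],"rot":[0,0,6.92]}]'
python3 -m jog '[{"fingers":0.085,"dp":[0,0,0],"rot":[0,0,6.92]},{"fingers":0.085,"dp":[0,0,0],"rot":[0,0,6.92]},{"fingers":0.085,"dp":[0,0,0],"rot":[0,0,6.92]},{"fingers":0.085,"dp":[0,0,0],"rot":[0,0,6.92]},{"fingers":0.085,"dp":[0,0,0],"rot":[0,0,6.92]},{"fingers":0.085,"dp":[0,0,0],"rot":[0,0,6.92]},{"fingers":0.085,"dp":[0,0,0],"rot":[0,0,6.92]},{"fingers":0.085,"dp":[0,0,0],"rot":[0,0,0]},{"fingers":0.085,"dp":[0,0,0],"rot":[0,0,0]},{"fingers":0.085,"dp":[0,0,0],"rot":[0,0,0]}]'
python3 - <<'E'
from h import *
from scipy.spatial.transform import Rotation as Ro
s=robot.state();print(s['joints'],s['tool_pos']);M=Ro.from_rotvec(s['tool_rot']).as_matrix();print(M.round(3));print(M.T@(np.array([545.4,226.1,300])-s['tool_pos']))
E
```

```text
clock: 0.93
tool_pos: [205.9, 509.9, 404.2]
tool_rot: [2.251, 2.191, -0.002]
contact_force: [-1.1, -1.0, -0.8]
gripper_width: 84.5
gripper_force: 0.0
clock: 1.77
tool_pos: [205.9, 509.9, 404.5]
tool_rot: [2.946, 1.089, -0.001]
contact_force: [-0.3, 0.7, 1.0]
gripper_width: 85.1
gripper_force: 0.0
[ 9.84190732e-01  2.58817866e-01  1.53528445e+00 -2.75918270e-05
  1.34804953e+00  1.84690473e+00] [205.89868198 509.94322306 404.47803392]
[[ 0.76   0.65  -0.   ]
 [ 0.65  -0.76  -0.   ]
 [-0.001  0.    -1.   ]]
[ 73.33608396 436.39638471 104.51695549]
```

```bash
python3 -m jog '[{"fingers":0.06,"dp":[0.006,0.0364,0],"rot":[0,0,0]},{"fingers":0.06,"dp":[0.006,0.0364,0],"rot":[0,0,0]},{"fingers":0.06,"dp":[0.006,0.0364,0],"rot":[0,0,0]},{"fingers":0.06,"dp":[0.006,0.0364,0],"rot":[0,0,0]},{"fingers":0.06,"dp":[0.006,0.0364,0],"rot":[0,0,0]},{"fingers":0.06,"dp":[0.006,0.0364,0],"rot":[0,0,0]},{"fingers":0.06,"dp":[0.006,0.0364,0],"rot":[0,0,0]},{"fingers":0.06,"dp":[0.006,0.0364,0],"rot":[0,0,0]},{"fingers":0.06,"dp":[0.006,0.0364,0],"rot":[0,0,0]},{"fingers":0.06,"dp":[0.006,0.0364,0],"rot":[0,0,0]}]'
python3 -m jog '[{"fingers":0.06,"dp":[0.006,0.0364,0.02],"rot":[0,0,0]},{"fingers":0.06,"dp":[0.006,0.0364,0.02],"rot":[0,0,0]},{"fingers":0.06,"dp":[0,0,0.02],"rot":[0,0,0]},{"fingers":0.06,"dp":[0,0,0.02],"rot":[0,0,0]},{"fingers":0.06,"dp":[0,0,0.02],"rot":[0,0,0]},{"fingers":0.06,"dp":[0,0,0],"rot":[0,0,0]},{"fingers":0.06,"dp":[0,0,0],"rot":[0,0,0]},{"fingers":0.06,"dp":[0,0,0],"rot":[0,0,0]},{"fingers":0.06,"dp":[0,0,0],"rot":[0,0,0]},{"fingers":0.06,"dp":[0,0,0],"rot":[0,0,0]}]'
python3 - <<'E'
from h import *
import cv2,json
s=robot.state();print(s['joints'],s['tool_pos'],s['gripper_width'])
c=eyes.camera_info('wrist');im=eyes.snapshot('wrist')
np.save('pics/w1.npy',im);json.dump({k:np.array(v).tolist() for k,v in c.items()},open('pics/w1.json','w'))
cv2.imwrite('pics/w1.png',cv2.resize(im[:,:,::-1],(768,576),interpolation=cv2.INTER_CUBIC))
print(c, 'pred grip',np.array(pj(c,np.array([545.4,226.1,58])))*1.5)
E
```

```text
clock: 2.6
tool_pos: [488.5, 270.1, 404.7]
tool_rot: [-2.947, -1.088, -0.0]
contact_force: [1.0, -0.2, -0.4]
gripper_width: 60.1
gripper_force: 0.0
clock: 3.43
tool_pos: [543.7, 224.5, 306.7]
tool_rot: [2.948, 1.085, 0.005]
contact_force: [-0.9, -0.3, 0.1]
gripper_width: 59.7
gripper_force: 0.0
[ 2.02145439e-01  4.05363796e-01  1.57638402e+00 -4.68066012e-05
  1.15689406e+00  1.06743799e+00] [543.66070646 224.51541478 306.66536736] 59.65582836777687
{'fx': 342.9441867545161, 'fy': 342.9441867545161, 'cx': 257.5601539330541, 'cy': 198.11776559031975, 'R': array([[ 0.64776823, -0.76183558,  0.00169237],
       [-0.72874356, -0.6189803 ,  0.2929099 ],
       [-0.22210164, -0.19097104, -0.95613855]]), 't': array([-181.61145261,  526.61910507,  449.8793647 ])} pred grip [385.28612905 311.03618072]
```

View pics/w1.png

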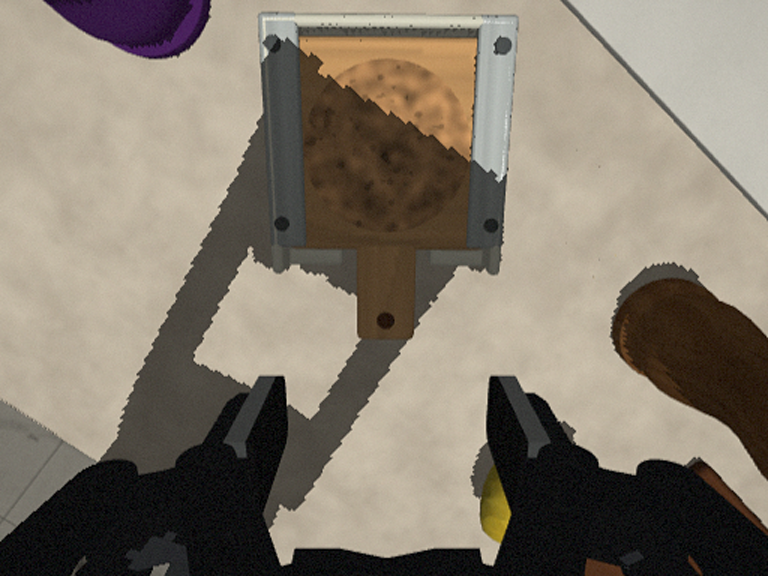

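The wrist view shows the tab between columns 357 and 415, with its end at row 338, its root at row 249 and its hole at (385,320). The inlay is centred at about (388,145), and the open fingers straddle the tab's line.

Run:
```python
from h import *
import json
from scipy.spatial.transform import Rotation as Ro
c=json.load(open('pics/w1.json'))
P=lambda u,v,z=58:bp(c,u/1.5-.17,v/1.5-.17,z)
C=P(388.5,145);E=P(386,338);G=P(386,309)
an=lambda d:np.degrees(np.arctan2(d[1],d[0]))
print(C,E,G,np.linalg.norm(C-E),an(C-E),'front edge',an(P(477,248)-P(299,247))+90,'back',an(P(519,14,62)-P(260,13,62))+90,'screws',an(P(503,46,62)-P(491,226,62)),an(P(275,44,62)-P(282,224,62)),'C from screws',np.mean([P(503,46,62),P(491,226,62),P(275,44,62),P(282,224,62)],0))
s=robot.state();M=Ro.from_rotvec(s['tool_rot']).as_matrix();print(s['tool_pos'],M.round(3))
print('tool x ang',an(M[:,0]))
u=(C-E)/np.linalg.norm(C-E);g=C-70*u;print(g,M.T@(np.array([*g[:2],224])-s['tool_pos']))
```

```text
[600.54425225 271.3518521   58.        ] [535.77480821 217.65222318  58.        ] [546.35540053 226.64243846  58.        ] 84.13519494081682 39.66175126857906 front edge 40.02698658328765 back 40.19608707275481 screws 39.972080553583595 39.18543751189829 C from screws [602.00158188 272.9947849   62.        ]
[543.52941725 224.48526251 306.43966054] [[ 0.761  0.648  0.002]
 [ 0.648 -0.761  0.   ]
 [ 0.002  0.001 -1.   ]]
tool x ang 40.41640585520944
[546.65644601 226.6740686   58.        ] [ 3.62180135  0.25960026 82.44805621]
```

```bash
python3 -m jog '[{"fingers":0.05,"dp":[0.0036,0.0003,0.01],"rot":[0,0,0.6]},{"fingers":0.05,"dp":[0,0,0.018],"rot":[0,0,0]},{"fingers":0.05,"dp":[0,0,0.02],"rot":[0,0,0]},{"fingers":0.05,"dp":[0,0,0.018],"rot":[0,0,0]},{"fingers":0.05,"dp":[0,0,0.01],"rot":[0,0,0]},{"fingers":0.05,"dp":[0,0,0.006],"rot":[0,0,0]},{"fingers":0.05,"dp":[0,0,0],"rot":[0,0,0]},{"fingers":0.05,"dp":[0,0,0],"rot":[0,0,0]},{"fingers":0.05,"dp":[0,0,0],"rot":[0,0,0]},{"fingers":0.05,"dp":[0,0,0],"rot":[0,0,0]}]'
python3 - <<'E'
from h import *
import cv2
s=robot.state();print(s['tool_pos'],s['contact_force'])
im=eyes.snapshot('wrist')
cv2.imwrite('pics/w2.png',cv2.resize(im[150:350,120:400,::-1],(784,560),interpolation=cv2.INTER_CUBIC))
E
```

```text
clock: 4.32
tool_pos: [546.7, 226.4, 224.1]
tool_rot: [2.954, 1.068, 0.003]
contact_force: [0.8, 1.2, -0.1]
gripper_width: 50.2
gripper_force: 0.0
[546.74669108 226.38906827 224.13431555] [ 0.82121965  1.17912433 -0.12596391]
```

View pics/w2.png

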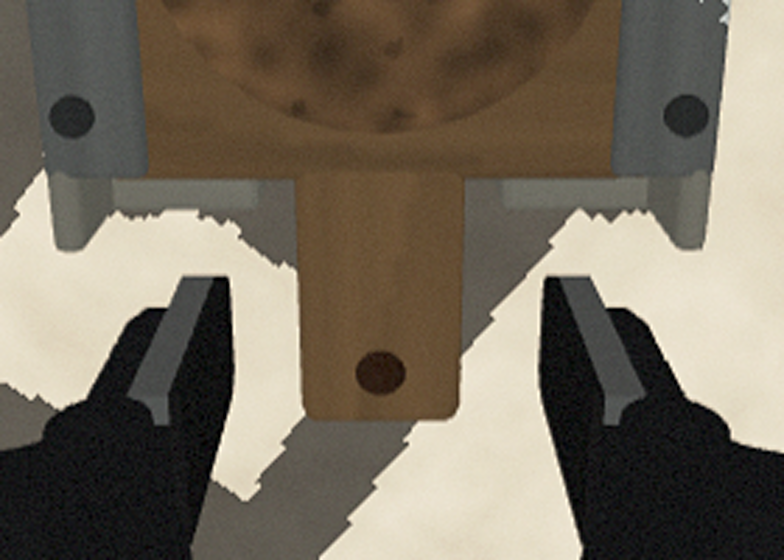

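The fingers straddle the tab about centrally, with the tab's middle at column 381 and the gap's middle at 387. I'll close now.

```bash
python3 -m jog '[{"fingers":0.02,"dp":[0,0,0],"rot":[0,0,0]},{"fingers":0.02,"dp":[0,0,0],"rot":[0,0,0]},{"fingers":0.02,"dp":[0,0,0],"rot":[0,0,0]},{"fingers":0.02,"dp":[0,0,0],"rot":[0,0,0]},{"fingers":0.02,"dp":[0,0,0],"rot":[0,0,0]},{"fingers":0.02,"dp":[0,0,0],"rot":[0,0,0]},{"fingers":0.02,"dp":[0,0,0],"rot":[0,0,0]},{"fingers":0.02,"dp":[0,0,0],"rot":[0,0,0]},{"fingers":0.02,"dp":[0,0,0],"rot":[0,0,0]},{"fingers":0.02,"dp":[-0.003,0,0],"rot":[0,0,0]}]' 50
python3 -m jog '[{"fingers":0.02,"dp":[-0.005,0,0],"rot":[0,0,0]},{"fingers":0.02,"dp":[-0.01,0,0],"rot":[0,0,0]},{"fingers":0.02,"dp":[-0.01,0,0],"rot":[0,0,0]},{"fingers":0.02,"dp":[-0.01,0,0],"rot":[0,0,0]},{"fingers":0.02,"dp":[-0.01,0,0],"rot":[0,0,0]},{"fingers":0.02,"dp":[-0.01,0,0],"rot":[0,0,0]},{"fingers":0.02,"dp":[-0.01,0,0],"rot":[0,0,0]},{"fingers":0.02,"dp":[-0.01,0,0],"rot":[0,0,0]},{"fingers":0.02,"dp":[-0.01,0,0],"rot":[0,0,0]},{"fingers":0.02,"dp":[-0.01,0,0],"rot":[0,0,0]}]' 50
python3 - <<'E'
from h import *
s=robot.state();print(s['tool_pos'],s['contact_force'],s['gripper_width'])
E
```

```text
clock: 5.2
tool_pos: [544.6, 224.7, 223.2]
tool_rot: [-2.954, -1.068, -0.003]
contact_force: [2.2, 2.4, 2.3]
gripper_width: 24.2
gripper_force: 50.6
clock: 6.03
tool_pos: [469.9, 162.8, 223.0]
tool_rot: [2.954, 1.069, -0.001]
contact_force: [1.8, 1.4, 1.8]
gripper_width: 24.3
gripper_force: 50.6
[469.85784312 162.82516728 222.96464023] [1.75895061 1.4102009  1.79276819] 24.29918965589057
```

```bash
python3 -m jog '[{"fingers":0.02,"dp":[-0.012,0,0],"rot":[0,0,0]},{"fingers":0.02,"dp":[-0.012,0,0],"rot":[0,0,0]},{"fingers":0.02,"dp":[-0.01,0,0],"rot":[0,0,0]},{"fingers":0.02,"dp":[0,0,-0.012],"rot":[0,0,0]},{"fingers":0.02,"dp":[0,0,-0.012],"rot":[0,0,0]},{"fingers":0.02,"dp":[0,0,-0.012],"rot":[0,0,0]},{"fingers":0.02,"dp":[0,0,-0.012],"rot":[0,0,0]},{"fingers":0.02,"dp":[0,0,-0.012],"rot":[0,0,0]},{"fingers":0.02,"dp":[0,0,0],"rot":[0,0,0]},{"fingers":0.02,"dp":[0,0,0],"rot":[0,0,0]}]' 50
python3 - <<'E'
from h import *
import cv2
from scipy.spatial.transform import Rotation as Ro
s=robot.state();print(s['tool_pos']);M=Ro.from_rotvec(s['tool_rot']).as_matrix();print(M.T@(np.array([440,-133,s['tool_pos'][2]])-s['tool_pos']))
im=eyes.snapshot('wrist');im2=eyes.snapshot('top')
a=cv2.resize(im[:,:,::-1],(400,300));b=cv2.resize(im2[120:240,190:350,::-1],(400,300),interpolation=cv2.INTER_CUBIC)
cv2.imwrite('pics/w3.png',np.hstack([a,b]))
E
```

```text
clock: 6.87
tool_pos: [444.1, 141.5, 282.8]
tool_rot: [2.954, 1.068, -0.001]
contact_force: [0.4, -0.1, -0.4]
gripper_width: 24.2
gripper_force: 50.3
[444.13603334 141.49460585 282.79133317]
[-1.78765084e+02  2.08344498e+02  1.00668460e-01]
```

View pics/w3.png

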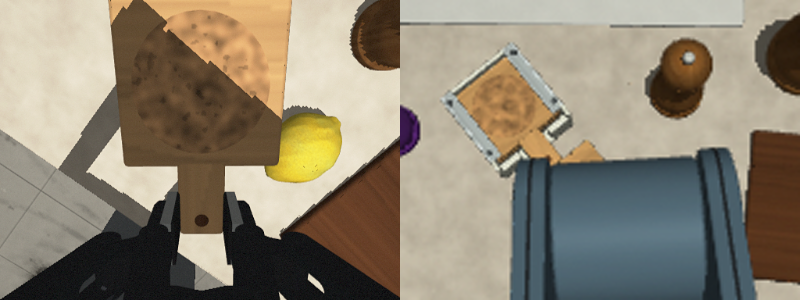

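The coaster is held level by its tab, and a second coaster sits in the dispenser at crop (505,100). Next I carry it over the lemon to the board.

```bash
python3 -m jog '[{"fingers":0.02,"dp":[-0.0179,0.0208,0],"rot":[0,0,0]},{"fingers":0.02,"dp":[-0.0179,0.0208,0],"rot":[0,0,0]},{"fingers":0.02,"dp":[-0.0179,0.0208,0],"rot":[0,0,0]},{"fingers":0.02,"dp":[-0.0179,0.0208,0],"rot":[0,0,0]},{"fingers":0.02,"dp":[-0.0179,0.0208,0],"rot":[0,0,0]},{"fingers":0.02,"dp":[-0.0179,0.0208,0],"rot":[0,0,0]},{"fingers":0.02,"dp":[-0.0179,0.0208,0],"rot":[0,0,0]},{"fingers":0.02,"dp":[-0.0179,0.0208,0],"rot":[0,0,0]},{"fingers":0.02,"dp":[-0.0179,0.0208,0],"rot":[0,0,0]},{"fingers":0.02,"dp":[-0.0179,0.0208,0],"rot":[0,0,0]}]' 50
python3 -m jog '[{"fingers":0.02,"dp":[0,0,0.016],"rot":[0,0,0]},{"fingers":0.02,"dp":[0,0,0.016],"rot":[0,0,0]},{"fingers":0.02,"dp":[0,0,0.016],"rot":[0,0,0]},{"fingers":0.02,"dp":[0,0,0.016],"rot":[0,0,0]},{"fingers":0.02,"dp":[0,0,0.01],"rot":[0,0,0]},{"fingers":0.02,"dp":[0,0,0.008],"rot":[0,0,0]},{"fingers":0.02,"dp":[0,0,0.005],"rot":[0,0,0]},{"fingers":0.02,"dp":[0,0,0],"rot":[0,0,0]},{"fingers":0.02,"dp":[0,0,0],"rot":[0,0,0]},{"fingers":0.02,"dp":[0,0,0],"rot":[0,0,0]}]' 50
```

```text
clock: 7.8
tool_pos: [439.5, -133.7, 281.9]
tool_rot: [-2.953, -1.068, 0.003]
contact_force: [1.4, -0.3, -0.6]
gripper_width: 24.3
gripper_force: 50.3
clock: 8.63
tool_pos: [440.5, -132.6, 196.4]
tool_rot: [2.954, 1.069, 0.001]
contact_force: [-1.0, 0.4, 0.1]
gripper_width: 24.2
gripper_force: 50.3
```

```bash
python3 -m jog '[{"fingers":0.02,"dp":[0,0,0.002],"rot":[0,0,0]},{"fingers":0.02,"dp":[0,0,0.002],"rot":[0,0,0]},{"fingers":0.02,"dp":[0,0,0.002],"rot":[0,0,0]},{"fingers":0.02,"dp":[0,0,0.002],"rot":[0,0,0]},{"fingers":0.02,"dp":[0,0,0.001],"rot":[0,0,0]},{"fingers":0.02,"dp":[0,0,0],"rot":[0,0,0]},{"fingers":0.02,"dp":[0,0,0],"rot":[0,0,0]},{"fingers":0.02,"dp":[0,0,0],"rot":[0,0,0]},{"fingers":0.02,"dp":[0,0,0],"rot":[0,0,0]},{"fingers":0.02,"dp":[0,0,0],"rot":[0,0,0]}]' 50
python3 - <<'E'
from h import *
import cv2
im=eyes.snapshot('wrist');im2=eyes.snapshot('scene')
a=cv2.resize(im[:,:,::-1],(400,300));b=cv2.resize(im2[220:340,270:430,::-1],(400,300),interpolation=cv2.INTER_CUBIC)
cv2.imwrite('pics/w4.png',np.hstack([a,b]))
E
```

```text
clock: 9.47
tool_pos: [440.3, -132.5, 187.8]
tool_rot: [2.954, 1.069, 0.0]
contact_force: [-1.4, 0.7, 10.4]
gripper_width: 24.5
gripper_force: 51.5
```

View pics/w4.png

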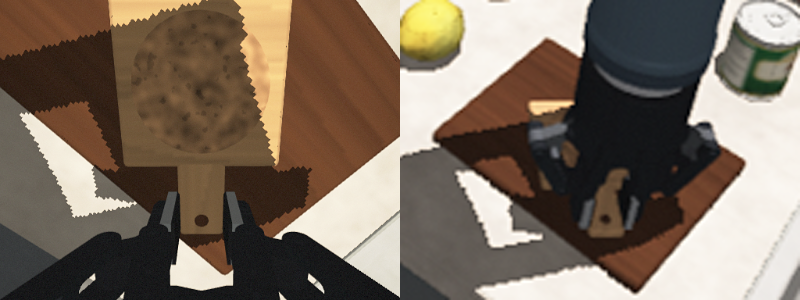

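The coaster is pressing on the board with a 10 N reaction and lies flat in the middle. I'll release it and rise.

```bash
python3 -m jog '[{"fingers":0.05,"dp":[0,0,-0.0005],"rot":[0,0,0]},{"fingers":0.05,"dp":[0,0,0],"rot":[0,0,0]},{"fingers":0.05,"dp":[0,0,0],"rot":[0,0,0]},{"fingers":0.05,"dp":[0,0,0],"rot":[0,0,0]},{"fingers":0.05,"dp":[0,0,-0.01],"rot":[0,0,0]},{"fingers":0.05,"dp":[0,0,-0.02],"rot":[0,0,0]},{"fingers":0.05,"dp":[0,0,-0.03],"rot":[0,0,0]},{"fingers":0.085,"dp":[0,0,-0.04],"rot":[0,0,0]},{"fingers":0.085,"dp":[0,0,-0.04],"rot":[0,0,0]},{"fingers":0.085,"dp":[0,0,-0.04],"rot":[0,0,0]}]'
python3 -m jog '[{"fingers":0.085,"dp":[-0.01,0,-0.04],"rot":[0,0,0]},{"fingers":0.085,"dp":[-0.02,0,-0.04],"rot":[0,0,0]},{"fingers":0.085,"dp":[-0.02,0,0],"rot":[0,0,0]},{"fingers":0.085,"dp":[-0.02,0,0],"rot":[0,0,0]},{"fingers":0.085,"dp":[-0.02,0,0],"rot":[0,0,0]},{"fingers":0.085,"dp":[0,0,0],"rot":[0,0,0]},{"fingers":0.085,"dp":[0,0,0],"rot":[0,0,0]},{"fingers":0.085,"dp":[0,0,0],"rot":[0,0,0]},{"fingers":0.085,"dp":[0,0,0],"rot":[0,0,0]},{"fingers":0.085,"dp":[0,0,0],"rot":[0,0,0]}]'
python3 - <<'E'
from h import *
import cv2,json
s=robot.state();print(s['tool_pos'])
c=eyes.camera_info('wrist');im=eyes.snapshot('wrist')
json.dump({k:np.array(v).tolist() for k,v in c.items()},open('pics/w5.json','w'))
cv2.imwrite('pics/w5.png',cv2.resize(im[:,:,::-1],(768,576),interpolation=cv2.INTER_CUBIC))
E
```

```text
clock: 10.4
tool_pos: [439.8, -132.3, 369.0]
tool_rot: [-2.954, -1.068, 0.001]
contact_force: [0.7, -0.7, 0.9]
gripper_width: 83.3
gripper_force: 0.0
clock: 11.23
tool_pos: [372.6, -188.8, 444.5]
tool_rot: [-2.953, -1.07, 0.0]
contact_force: [-0.2, 1.1, 0.7]
gripper_width: 84.9
gripper_force: 0.0
[ 372.62804702 -188.81300117  444.53469357]
```

View pics/w5.png

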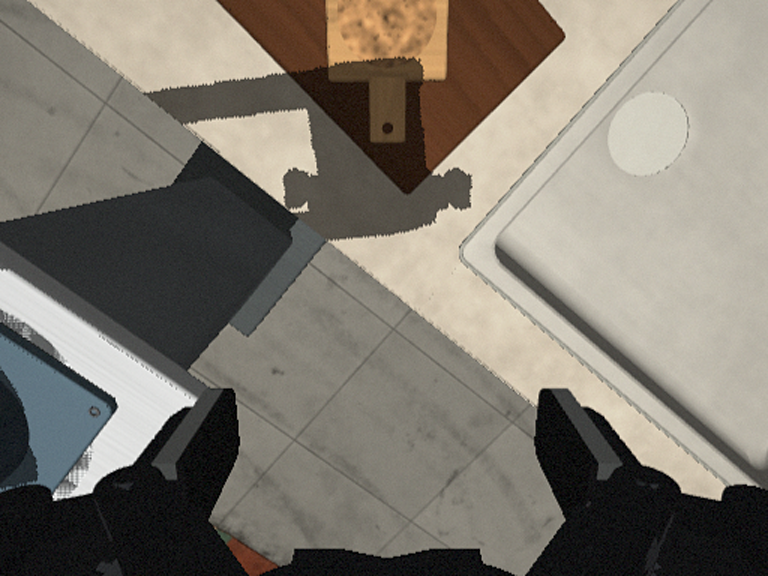

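The coaster lies flat on the board, tab end at (387,142), hole at (387,128) and front square corners at (328,79) and (447,80). Next I hover over the mill.

```bash
python3 -m jog '[{"fingers":0.085,"dp":[0.037,-0.005,0],"rot":[0,0,0]},{"fingers":0.085,"dp":[0.037,-0.005,0],"rot":[0,0,0]},{"fingers":0.085,"dp":[0.037,-0.005,0],"rot":[0,0,0]},{"fingers":0.085,"dp":[0.037,-0.005,0],"rot":[0,0,0]},{"fingers":0.085,"dp":[0.037,-0.005,0],"rot":[0,0,0]},{"fingers":0.085,"dp":[0.037,-0.005,0],"rot":[0,0,0]},{"fingers":0.085,"dp":[0.037,-0.005,0],"rot":[0,0,0]},{"fingers":0.085,"dp":[0.037,-0.005,0],"rot":[0,0,0]},{"fingers":0.085,"dp":[0.037,-0.005,0],"rot":[0,0,0]},{"fingers":0.085,"dp":[0.037,-0.005,0],"rot":[0,0,0]}]' 40
python3 -m jog '[{"fingers":0.085,"dp":[0,0,0.01],"rot":[0,0,0]},{"fingers":0.085,"dp":[0,0,0.02],"rot":[0,0,0]},{"fingers":0.085,"dp":[0,0,0.02],"rot":[0,0,0]},{"fingers":0.085,"dp":[0,0,0.015],"rot":[0,0,0]},{"fingers":0.085,"dp":[0,0,0],"rot":[0,0,0]},{"fingers":0.085,"dp":[0,0,0],"rot":[0,0,0]},{"fingers":0.085,"dp":[0,0,0],"rot":[0,0,0]},{"fingers":0.085,"dp":[0,0,0],"rot":[0,0,0]},{"fingers":0.085,"dp":[0,0,0],"rot":[0,0,0]},{"fingers":0.085,"dp":[0,0,0],"rot":[0,0,0]}]'
python3 - <<'E'
from h import *
import cv2,json
c=json.load(open('pics/w5.json'))
P=lambda u,v,z=22:bp(c,u/1.5-.17,v/1.5-.17,z)
E=P(387,142);u=(P(388,80)-E);u/=np.linalg.norm(u)
f=(P(328,78.5)+P(447,80))/2; w=P(447,80)-P(328,78.5)
print('tab end',E,'ang',np.degrees(np.arctan2(u[1],u[0])),np.degrees(np.arctan2(w[1],w[0]))+90,np.linalg.norm(w),'front mid',f)
d=np.array([np.cos(np.radians(39.8)),np.sin(np.radians(39.8)),0])
print('centre',E+84*d,f+42*d)
s=robot.state();print(s['tool_pos'])
c=eyes.camera_info('wrist');im=eyes.snapshot('wrist')
json.dump({k:np.array(v).tolist() for k,v in c.items()},open('pics/w6.json','w'))
cv2.imwrite('pics/w6.png',cv2.resize(im[:,:,::-1],(768,576),interpolation=cv2.INTER_CUBIC))
for z in(170,141,3): print(np.array(pj(c,np.array([624.5,86.5,z])))*1.5)
E
```

```text
clock: 12.12
tool_pos: [625.6, 88.4, 444.3]
tool_rot: [-2.953, -1.07, 0.001]
contact_force: [1.3, -1.1, 0.8]
gripper_width: 85.0
gripper_force: 0.0
clock: 12.95
tool_pos: [624.7, 85.8, 380.9]
tool_rot: [2.954, 1.068, 0.003]
contact_force: [-0.1, 0.0, -0.3]
gripper_width: 84.6
gripper_force: 0.0
tab end [ 428.95095091 -142.15003087   22.        ] ang 38.82853589022237 39.11065951693062 83.89835565399635 front mid [ 461.72389989 -115.32956666   22.        ]
centre [493.48676689 -88.38081611  22.        ] [493.99180788 -88.44495928  22.        ]
[624.67683891  85.83149604 380.9302968 ]
[383.79575026 347.39834995]
[384.00904134 321.40271543]
[384.56656635 253.45230687]
```

View pics/w6.png

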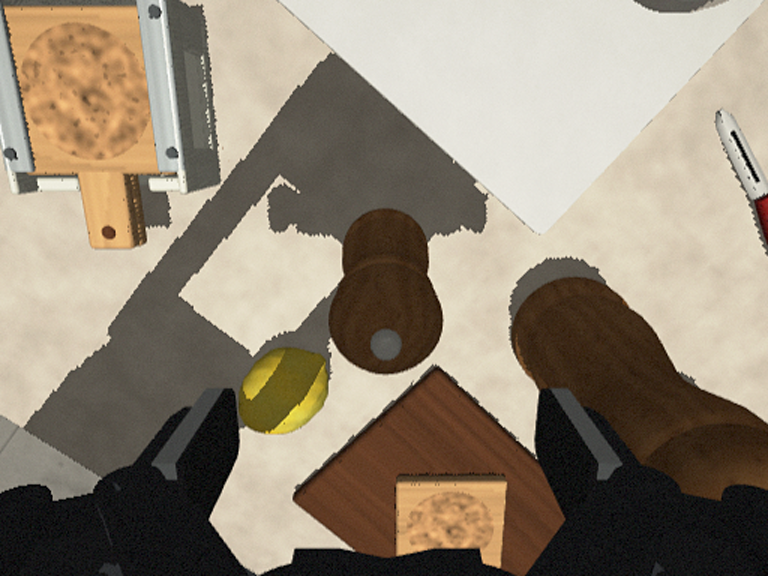

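The mill's knob is at (386,344) and its head at (386,317), centred between the fingers to within about 2 mm. The coaster centre comes out at (493.7, -88.4). I'll descend and grip.

```bash
python3 -m jog '[{"fingers":0.085,"dp":[0.0016,0.0003,0.01],"rot":[0,0,0]},{"fingers":0.085,"dp":[0,0,0.015],"rot":[0,0,0]},{"fingers":0.085,"dp":[0,0,0.015],"rot":[0,0,0]},{"fingers":0.085,"dp":[0,0,0.015],"rot":[0,0,0]},{"fingers":0.085,"dp":[0,0,0.015],"rot":[0,0,0]},{"fingers":0.085,"dp":[0,0,0.012],"rot":[0,0,0]},{"fingers":0.085,"dp":[0,0,0.007],"rot":[0,0,0]},{"fingers":0.085,"dp":[0,0,0],"rot":[0,0,0]},{"fingers":0.085,"dp":[0,0,0],"rot":[0,0,0]},{"fingers":0.085,"dp":[0,0,0],"rot":[0,0,0]}]' 40
python3 -m jog '[{"fingers":0.065,"dp":[0,0,0],"rot":[0,0,0]},{"fingers":0.058,"dp":[0,0,0],"rot":[0,0,0]},{"fingers":0.054,"dp":[0,0,0],"rot":[0,0,0]},{"fingers":0.052,"dp":[0,0,0],"rot":[0,0,0]},{"fingers":0.05,"dp":[0,0,0],"rot":[0,0,0]},{"fingers":0.048,"dp":[0,0,0],"rot":[0,0,0]},{"fingers":0.045,"dp":[0,0,0],"rot":[0,0,0]},{"fingers":0.04,"dp":[0,0,0],"rot":[0,0,0]},{"fingers":0.04,"dp":[0,0,0],"rot":[0,0,0]},{"fingers":0.04,"dp":[0,0,0],"rot":[0,0,0]}]' 40
```

```text
clock: 13.83
tool_pos: [626.4, 86.7, 291.6]
tool_rot: [2.954, 1.068, 0.002]
contact_force: [0.3, -0.9, 0.4]
gripper_width: 84.6
gripper_force: 0.0
clock: 14.67
tool_pos: [626.0, 86.7, 291.4]
tool_rot: [2.954, 1.068, 0.001]
contact_force: [-1.4, -0.3, 4.8]
gripper_width: 46.4
gripper_force: 41.2
```

```bash
python3 -m jog '[{"fingers":0.04,"dp":[0,0,-0.005],"rot":[0,0,0]},{"fingers":0.04,"dp":[0,0,-0.01],"rot":[0,0,0]},{"fingers":0.04,"dp":[0,0,-0.015],"rot":[0,0,0]},{"fingers":0.04,"dp":[0,0,-0.015],"rot":[0,0,0]},{"fingers":0.04,"dp":[0,0,-0.015],"rot":[0,0,0]},{"fingers":0.04,"dp":[0,0,-0.015],"rot":[0,0,0]},{"fingers":0.04,"dp":[0,0,-0.005],"rot":[0,0,0]},{"fingers":0.04,"dp":[0,0,0],"rot":[0,0,0]},{"fingers":0.04,"dp":[-0.006,0.0015,0],"rot":[0,0,0]},{"fingers":0.04,"dp":[-0.012,0.003,0],"rot":[0,0,0]}]' 40
python3 -m jog '[{"fingers":0.04,"dp":[-0.02,0.0046,0],"rot":[0,0,0]},{"fingers":0.04,"dp":[-0.024,0.0056,0],"rot":[0,0,0]},{"fingers":0.04,"dp":[-0.024,0.0056,0],"rot":[0,0,0]},{"fingers":0.04,"dp":[-0.024,0.0056,0],"rot":[0,0,0]},{"fingers":0.04,"dp":[-0.024,0.0056,0],"rot":[0,0,0]},{"fingers":0.04,"dp":[-0.024,0.0056,0],"rot":[0,0,0]},{"fingers":0.04,"dp":[-0.024,0.0056,0],"rot":[0,0,0]},{"fingers":0.04,"dp":[-0.02,0.0046,0],"rot":[0,0,0]},{"fingers":0.04,"dp":[-0.0117,0.0028,0],"rot":[0,0,0]},{"fingers":0.04,"dp":[0,0,0],"rot":[0,0,0]}]' 40
python3 -m jog '[{"fingers":0.04,"dp":[0,0,0],"rot":[0,0,0]},{"fingers":0.04,"dp":[0,0,0.01],"rot":[0,0,0]},{"fingers":0.04,"dp":[0,0,0.015],"rot":[0,0,0]},{"fingers":0.04,"dp":[0,0,0.012],"rot":[0,0,0]},{"fingers":0.04,"dp":[0,0,0.006],"rot":[0,0,0]},{"fingers":0.04,"dp":[0,0,0.003],"rot":[0,0,0]},{"fingers":0.04,"dp":[0,0,0],"rot":[0,0,0]},{"fingers":0.04,"dp":[0,0,0],"rot":[0,0,0]},{"fingers":0.04,"dp":[0,0,0],"rot":[0,0,0]},{"fingers":0.04,"dp":[0,0,0],"rot":[0,0,0]}]' 40
python3 - <<'E'
from h import *
import cv2
s=robot.state();print(s['tool_pos'],s['contact_force'])
im=eyes.snapshot('wrist');im2=eyes.snapshot('scene')
a=cv2.resize(im[:,:,::-1],(400,300),interpolation=cv2.INTER_AREA);b=cv2.resize(im2[190:340,250:450,::-1],(400,300),interpolation=cv2.INTER_CUBIC)
cv2.imwrite('pics/w7.png',np.hstack([a,b]))
E
```

```text
clock: 15.5
tool_pos: [614.7, 72.0, 369.4]
tool_rot: [-2.953, -1.07, 0.002]
contact_force: [-0.2, 0.6, -1.7]
gripper_width: 45.9
gripper_force: 41.4
clock: 16.33
tool_pos: [491.9, -90.3, 370.0]
tool_rot: [-2.955, -1.064, 0.004]
contact_force: [0.7, -0.5, -3.6]
gripper_width: 46.4
gripper_force: 41.4
clock: 17.17
tool_pos: [494.1, -88.5, 325.4]
tool_rot: [2.953, 1.068, 0.002]
contact_force: [0.4, -0.6, -2.3]
gripper_width: 46.3
gripper_force: 41.5
[494.09139812 -88.53709874 325.44104684] [ 0.4066495  -0.55425527 -2.3083741 ]
```

View pics/w7.png

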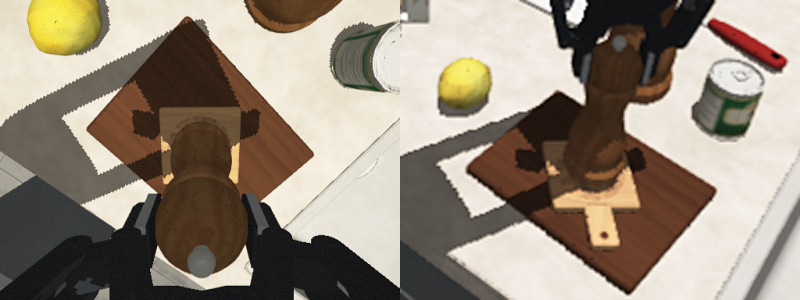

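Run:
```python
from h import *
c=eyes.camera_info('wrist');k=400/512
d=np.array([.768,.64,0]);m=np.array([494.1,-88.5,0]);q=np.array([493.7,-88.4,0])
e=lambda p:np.array([p[0]*k,p[1]*k]).round(1)
for z in (34,38,42,46): print('foot back',z,e(pj(c,m+29*d+[0,0,z])))
print('coaster back',e(pj(c,q+42*d+[0,0,22])),'front',e(pj(c,q-42*d+[0,0,22])))
print('knob',e(pj(c,m+[0,0,204])),e(pj(c,m+10*d+[0,0,204])))
y=np.array([.64,-.768,0])
for s in(-29,29):print(e(pj(c,m+s*y+[0,0,38])))
```

```text
foot back 34 [200.9 121.6]
foot back 38 [200.9 122.4]
foot back 42 [200.9 123.1]
foot back 46 [200.9 123.9]
coaster back [200.5 107. ] front [200.7 183.8]
knob [201.  266.3] [201.  245.3]
[171.9 151.2]
[230.  151.1]
```

The mill sits about 3 mm too far along tool +x, so I'll correct that and set it down.

```bash
python3 -m jog '[{"fingers":0.04,"dp":[-0.003,0,0.004],"rot":[0,0,0]},{"fingers":0.04,"dp":[0,0,0.003],"rot":[0,0,0]},{"fingers":0.04,"dp":[0,0,0.002],"rot":[0,0,0]},{"fingers":0.04,"dp":[0,0,0.001],"rot":[0,0,0]},{"fingers":0.04,"dp":[0,0,0.001],"rot":[0,0,0]},{"fingers":0.04,"dp":[0,0,0.001],"rot":[0,0,0]},{"fingers":0.04,"dp":[0,0,0],"rot":[0,0,0]},{"fingers":0.04,"dp":[0,0,0],"rot":[0,0,0]},{"fingers":0.04,"dp":[0,0,0],"rot":[0,0,0]},{"fingers":0.04,"dp":[0,0,0],"rot":[0,0,0]}]' 40
```

```text
clock: 18.1
tool_pos: [491.5, -90.4, 313.5]
tool_rot: [2.954, 1.069, 0.001]
contact_force: [-3.0, 0.6, 5.8]
gripper_width: 46.3
gripper_force: 42.4
```

```bash
python3 -m jog '[{"fingers":0.05,"dp":[0,0,0],"rot":[0,0,0]},{"fingers":0.055,"dp":[0,0,0],"rot":[0,0,0]},{"fingers":0.07,"dp":[0,0,0],"rot":[0,0,0]},{"fingers":0.085,"dp":[0,0,0],"rot":[0,0,0]},{"fingers":0.085,"dp":[0,0,0],"rot":[0,0,0]},{"fingers":0.085,"dp":[0,0,0],"rot":[0,0,0]},{"fingers":0.085,"dp":[0,0,-0.01],"rot":[0,0,0]},{"fingers":0.085,"dp":[0,0,-0.02],"rot":[0,0,0]},{"fingers":0.085,"dp":[0,0,-0.025],"rot":[0,0,0]},{"fingers":0.085,"dp":[0,0,-0.03],"rot":[0,0,0]}]' 40
python3 -m jog '[{"fingers":0.085,"dp":[0,0,-0.03],"rot":[0,0,0]},{"fingers":0.085,"dp":[0,0,-0.03],"rot":[0,0,0]},{"fingers":0.085,"dp":[-0.01,0,0],"rot":[0,0,0]},{"fingers":0.085,"dp":[-0.02,0,0],"rot":[0,0,0]},{"fingers":0.085,"dp":[-0.02,0,0],"rot":[0,0,0]},{"fingers":0.085,"dp":[-0.01,0,0],"rot":[0,0,0]},{"fingers":0.085,"dp":[0,0,0],"rot":[0,0,0]},{"fingers":0.085,"dp":[0,0,0],"rot":[0,0,0]},{"fingers":0.085,"dp":[0,0,0],"rot":[0,0,0]},{"fingers":0.085,"dp":[0,0,0],"rot":[0,0,0]}]'
python3 - <<'E'
from h import *
import cv2
# check by numbers: knob (grey, low saturation) near its predicted place, in wrist and scene views
for n in('wrist','scene'):
    c=eyes.camera_info(n);im=eyes.snapshot(n)
    u,v=pj(c,np.array([493.7,-88.4,188.]));u0,v0=int(u),int(v);print(n,round(u,1),round(v,1))
    if not(20<u0<490 and 20<v0<365): continue
    p=im[v0-16:v0+17,u0-16:u0+17].astype(int)
    m=(p.max(2)-p.min(2)<25)&(p.max(2)>50)&(p.max(2)<235)
    k,l,st,ce=cv2.connectedComponentsWithStats(m.astype(np.uint8))
    for i in range(1,k):
        if st[i,4]>8: a,b=ce[i]+[u0-16,v0-16];print(st[i],a.round(1),b.round(1),bp(c,a,b,188).round(1))
E
```

```text
clock: 18.93
tool_pos: [491.0, -90.3, 398.2]
tool_rot: [-2.953, -1.068, 0.003]
contact_force: [1.0, -0.7, 0.4]
gripper_width: 85.4
gripper_force: 0.0
clock: 19.77
tool_pos: [445.8, -128.5, 457.7]
tool_rot: [-2.954, -1.069, -0.0]
contact_force: [-0.3, 0.1, -0.2]
gripper_width: 85.0
gripper_force: 0.0
wrist 257.2 112.6
[  8  15  18  18 255] 257.9 119.9 [490.2 -91.8 188. ]
scene 357.6 214.7
[ 0  0 18 11 43] 349.2 204.7 [508.1 -63.7 188. ]
[ 0 16  3  5 12] 341.9 215.8 [473.5 -68.8 188. ]
[14 16  8  8 51] 358.2 217.6 [487.6 -92.8 188. ]
```

The knob shows upright about 5 to 7 mm from the coaster centre in both views, inside the 15 mm limit, and the robot is clear. I'm handing in.

```bash
python3 -c "
from cell import robot
print(robot.close_job())"
```

```text
the job is handed in; nothing more can be done
None
```

I handed the job in at about 20 s of the 62 s: the top coaster lies in the middle of the board, the small brown pepper mill stands on it about 5–7 mm off centre (by its knob; limit 15 mm), and a coaster shows on top in the dispenser; the hand-in gave no verdict.

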